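Point out the bolt, the spanner end for it and the parts dish

ROBOT

A 7-joint arm with a two-finger parallel gripper is mounted at the origin on a cart in front of the work surface, level with it; the furniture and walls round the work are solid. World frame = base frame: x ahead of the robot, y to its left, z up, the work surface at z = 0. Lengths are in m, angles in rad, forces in N, time in s.
With the tool pointing down it reaches from about 0.425 to 1.025 m from the base axis. Payload 9.4 kg.
Tool frame: the origin (TCP) lies at the very end of the fingers, on their centre line; the grasp point (between the pads) lies 19 mm behind it; z points along the fingers, y is the line along which they close (so a half turn about z gives the same grasp; the last joint's range is limited). The gripper opens to 93 mm and grips with 3 to 60 N. Pads are 15 mm wide; open, the fingers measure 128 mm over their backs; the gripper's body (75 mm by 188 mm) begins 65 mm behind the grasp point.
Start: joints at [1.189, 0.599, -0.003, 1.599, 0.002, 0.943, -0.08], TCP at [0.218, -0.692, 0.219] pointing down, gripper open.
Joint ranges: [-2.57, 2.57], [-0.35, 1.97], [-1.29, 1.29], [0.11, 2.56], [-1.05, 4.19], [0.11, 1.86], [-2.63, 2.63]. Speed limits (rad/s): [2.22, 2.22, 3.01, 3.01, 3.14, 3.14, 3.14].

INTERFACE

Orientations are given as a unit quaternion [w, x, y, z].
In Python, from workcell import get_state, grab_frame, workorder gives the robot as it stands.
- The arm moves only by the shell command python3 -m crank 'ROWS' [OPENING]. ROWS is JSON, a list of rows, each an object with "slide": the shift along the tool's x, y, z in cm, a list of three; "delta_rot": the turn, a rotation vector about the tool's x, y, z in degrees, a list of three. In form: [{"slide": [dx, dy, dz], "delta_rot": [rx, ry, rz]}, ...]. A call has 1 to 8 rows; each row shifts and turns the commanded pose from where the row before left it, along the tool's axes as they then stand; what a row does not reach is not made up. A row lasts 1/10 s, in which the tool goes at most 50 mm and 8.59 degrees, less where a joint would pass 70% of its speed; a pose out of reach is approached as far as the arm can. A call is refused whole if a number of a shift passes 5 or a number of a turn 8.59, either way. A call with a gripper value outside its range is refused whole. OPENING is the closure, from 0 (fully open) to 1 (shut), set as the call begins (- or left out, the last holds). The fingers move at their own pace and stop on an object; the grip force is fixed at half the most. Time passes only in rows, so rows that do not move let the fingers close. It gives the time, the measured TCP pose, the force, the opening and the grip force at its end, in the units of the state.
- get_state(): the state, without advancing time (a new reading comes with each control period).
- grab_frame(name): name is "scene" or "top" or "wrist"; returns a dict with "image" (384x512x3 uint8, blue, green, red), "camera_matrix" (3x3 intrinsics, pixels), "xyz" and "attitude" of the camera in the world. Camera axes: x right, y down, z forward; pixel columns grow to the right and rows downward; lengths in m; the calibration is good to about 2 mm. The wrist camera is an equidistant fisheye: a pixel r from the principal point sees the ray r / f radians off the axis. A picture is of the moment at which its call begins. There is no depth.
- workorder.hand_in(): hands the job in; it is judged then, once.
The state is a dict: "t": time; "joint_positions": joint angles; "joint_vel": joint speeds; "joint_torque": joint torques, N m; "eef_pos": TCP position; "eef_rot": TCP orientation; "ft_force": force on the tool from outside, world axes, zero at the start; "moment": the same for the moment, N m; "grip_width": finger opening in m; "finger_force": force on a finger pad.
Only numpy, scipy, OpenCV 4.12 (cv2) and the standard library are available. Lean on these libraries where they do the work, as an engineer would, in place of code of your own. Each camera call takes 0.05 s, during which the arm holds its last target. There are 200 camera calls.

TASK

Show an apprentice the next job by pointing straight down from above, in this order: first at the top of the bolt that stands upright, then at the closed ring end of the largest of the three spanners, then at the small steel dish where the parts will go. Each time bring the fingertips to about two centimetres above the spot (the rim, for the dish), centred over it, and stay there for two full seconds; finish still pointing at the dish. Touch or move none of these things, and on the way keep the fingertips well above the piston, the two smaller spanners and the open end of the largest one.

Things in the scene. Friction and masses are not known exactly. Their poses are not given: they have to be found in the camera images.
- bolt: loose grey steel bolt with a nut on it, standing upright on its hexagon head, 22 mm wide, 61 mm tall; origin at the centre of its underside, z up. It falls over easily
- bolt_top (a point): the top of the bolt's shank (12 mm thick), on its axis, 61 mm above the bench
- spanner_17: the largest spanner: loose combination spanner of bright steel lying flat, 236 mm long, 39 mm wide at its open end, 8 mm thick. Origin at its middle, on the underside; its own y axis runs along the shank towards the ring end. The three spanners lie roughly side by side 60 mm or more apart at the middle, in any order, their ring ends towards +y (the robot's left)
- ring_end (a point): centre of the closed ring end of the largest spanner (ring 29 mm wide), on its upper face, 8 mm above the bench
- open_end (a point): centre of the open jaw of the largest spanner, at the other end, on its upper face; not to be pointed at
- spanner_13: the middle spanner, loose, same shape, 192 mm long, 31 mm wide, 8 mm thick; origin at its middle, underside, y towards its ring end; bystander
- spanner_10: the smallest spanner, loose, same shape, 159 mm long, 25 mm wide, 8 mm thick; origin at its middle, underside, y towards its ring end; bystander
- dish: loose small round steel dish, empty, 96 mm across the rim, 30 mm tall; origin at the centre of its underside, z up
- dish_rim (a point): centre of the mouth of the dish, at rim height, 30 mm above the bench
- piston: loose grey metal engine piston, a hollow cup 66 mm across and 58 mm tall, standing open end up (a second piston at the far left of the bench is fixed scenery); origin at the centre of its underside; bystander. Bolt, dish and piston change places: two of the places lie to the right in front of the red toolbox, one to the left of it, further away. The toolbox is solid and taller than the gripper hangs when it points, so keep the gripper body clear of it

How it is judged:
On the way, in this order (a step that is already met when the one before it is completed fails the run):
1. points at the top of the standing bolt and dwells (horizontal distance between the grasp point and bolt_top below 0.025 m and z of the grasp point in the frame of bolt_top between -0.005 and 0.065 m), for 1.9 s.
2. points at the ring end of the largest spanner and dwells (horizontal distance between the grasp point and ring_end below 0.025 m and z of the grasp point in the frame of ring_end between -0.005 and 0.065 m), for 1.9 s.
3. points at the steel dish and dwells (horizontal distance between the grasp point and dish_rim below 0.03 m and z of the grasp point in the frame of dish_rim between -0.005 and 0.065 m), for 1.9 s.
At the end, for the whole second after the job is handed in: The fingertips still point at the dish: the grasp point (about 19 mm behind the tips) within 30 mm of the dish axis and at most 65 mm above its rim; the bolt stands and all six things are within 8 mm of where they started (all of step 3 and angle between bolt's own z axis and vertical below 0.1 rad and distance of each of bolt, spanner_17, dish, piston, spanner_13, spanner_10 from where it was at the start of the episode below 0.008 m); the robot touches nothing.
It fails at once if the robot touches the bolt, the dish, the piston or a spanner (contact force between any of the fingers, the arm and bolt above 0.3 N or contact force between any of the fingers, the arm and spanner_17 above 0.3 N or contact force between any of the fingers, the arm and dish above 0.3 N or contact force between any of the fingers, the arm and piston above 0.3 N or contact force between any of the fingers, the arm and spanner_13 above 0.3 N or contact force between any of the fingers, the arm and spanner_10 above 0.3 N).
It fails at once if one of the six things is moved more than 15 mm (distance of any of bolt, spanner_17, dish, piston, spanner_13, spanner_10 from where it was at the start of the episode above 0.015 m).
It fails at once if the fingertips dip to within about 3 cm above the piston (horizontal distance between the grasp point and piston below 0.02 m and height (world z) of the grasp point below 0.107 m).
It fails at once if the fingertips dip to within about 2 cm above a smaller spanner ((x of the grasp point in the frame of spanner_13 between -0.015 and 0.015 m and y of the grasp point in the frame of spanner_13 between -0.096 and 0.096 m and height (world z) of the grasp point below 0.05 m) or (x of the grasp point in the frame of spanner_10 between -0.015 and 0.015 m and y of the grasp point in the frame of spanner_10 between -0.08 and 0.08 m and height (world z) of the grasp point below 0.05 m)).
It fails at once if the fingertips dip to within about 2 cm above the open end of the largest spanner (horizontal distance between the grasp point and open_end below 0.02 m and height (world z) of the grasp point below 0.05 m).
It also fails if it takes over 59 s, if anything falls off the work surface, if the arm or the gripper's body presses on something with over 40 N, if the wrist force passes 120 N, or if a joint passes its speed limit or range.

## Working session

There is one attempt and no reset: what is moved stays moved. The work goes in short steps, Python scripts to look and compute and a shell command to move; the robot and the scene stay as the last step left them, time stands still between calls to the robot, and variables do not carry over. Pictures are saved under pics/ and viewed, at most 10 in all, crops included, and the job is handed in when it is done.

```bash
mkdir -p pics
python3 - <<'E'
from workcell import get_state, grab_frame
import cv2
s=get_state(); print(s['t'],s['eef_pos'],s['eef_rot'],s['grip_width'])
for n in ('top','scene'):
    f=grab_frame(n); cv2.imwrite(f'pics/{n}0.png',f['image']); print(n,f['camera_matrix'],f['xyz'],f['attitude'])
E
```

```text
0.0 [ 0.21742821 -0.69110401  0.21774228] [-7.81122186e-04  9.88403771e-01  1.51846446e-01 -1.79264673e-04] 0.09280056983965067
top [[372.93674277   0.         255.31812821]
 [  0.         372.93674277 192.09256157]
 [  0.           0.           1.        ]] [0.33405173 0.06304501 1.07171132] [ 0.05859172 -0.69741959  0.71220798 -0.0541546 ]
scene [[391.13226145   0.         253.66474383]
 [  0.         391.13226145 194.47804744]
 [  0.           0.           1.        ]] [-0.01497751  0.40454641  0.75358321] [ 0.16900428 -0.43651575  0.82387659 -0.31956051]
```

View pics/top0.png

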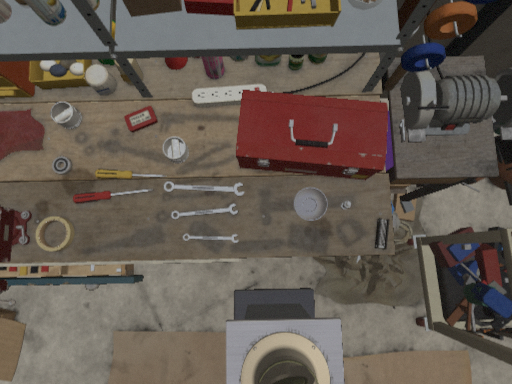

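View pics/scene0.png

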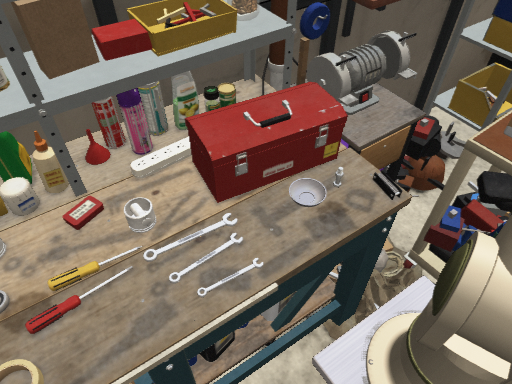

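The top view shows the bolt at about (346,204), the dish at (310,204) and the piston at (175,149). The largest spanner is the furthest one, with its ring end at about (169,187) and its open end at (237,189). I'll enlarge two crops to refine these.

```bash
cat > h.py <<'E'
import numpy as np, cv2
from scipy.spatial.transform import Rotation as R
def ray(f,u,v):
    K=f['camera_matrix'];q=f['attitude']
    return R.from_quat([q[1],q[2],q[3],q[0]]).apply([(u-K[0,2])/K[0,0],(v-K[1,2])/K[1,1],1])
def bp(f,u,v,z):
    d=ray(f,u,v);c=np.array(f['xyz']);return (c+d*(z-c[2])/d[2]).round(4)
def proj(f,p):
    q=f['attitude'];K=f['camera_matrix'];c=R.from_quat([q[1],q[2],q[3],q[0]]).inv().apply(np.array(p)-f['xyz'])
    return (K@c/c[2])[:2].round(1)
E
python3 - <<'E'
from h import *; from workcell import grab_frame
f=grab_frame('top'); g=grab_frame('scene')
for n,u,v,z in [('bolt',346,204,.061),('ring',169,187,.008),('open',237,189,.008),('dish',310.5,204,.03),('piston',175,149,.058),('13a',175,215,.008),('13b',234,209,.008),('10a',187,238,.008),('10b',235,239,.008),('toolboxR',387,176,.1),('toolboxL',238,168,.1)]:
    p=bp(f,u,v,z); print(n,p,'scene px',proj(g,p))
c=lambda im,x,y,w,h,k:cv2.resize(im[y:y+h,x:x+w],None,fx=k,fy=k,interpolation=cv2.INTER_CUBIC)
a=c(f['image'],150,170,100,36,7.8); b=c(f['image'],270,175,100,36,7.8)
cv2.imwrite('pics/c1.png',np.vstack([a,b]))
a=c(g['image'],280,160,70,50,8);cv2.imwrite('pics/c2.png',a)
E
```

```text
bolt [ 0.4586 -0.1787  0.061 ] scene px [338.5 169.2]
ring [0.5257 0.318  0.008 ] scene px [150.9 254.7]
open [0.5156 0.1208 0.008 ] scene px [227.5 219.3]
dish [ 0.4646 -0.0865  0.03  ] scene px [307.7 190.9]
piston [0.6248 0.2909 0.058 ] scene px [139.9 207.6]
13a [0.4439 0.2995 0.008 ] scene px [174.5 277. ]
13b [0.4576 0.1301 0.008 ] scene px [237.1 237. ]
10a [0.3777 0.2645 0.008 ] scene px [203.7 291.7]
10b [0.372  0.1283 0.008 ] scene px [258.5 262.5]
toolboxR [ 0.5262 -0.2822  0.1   ] scene px [352.4 129. ]
toolboxL [0.5566 0.1124 0.1   ] scene px [219.5 181.6]
```

View pics/c1.png

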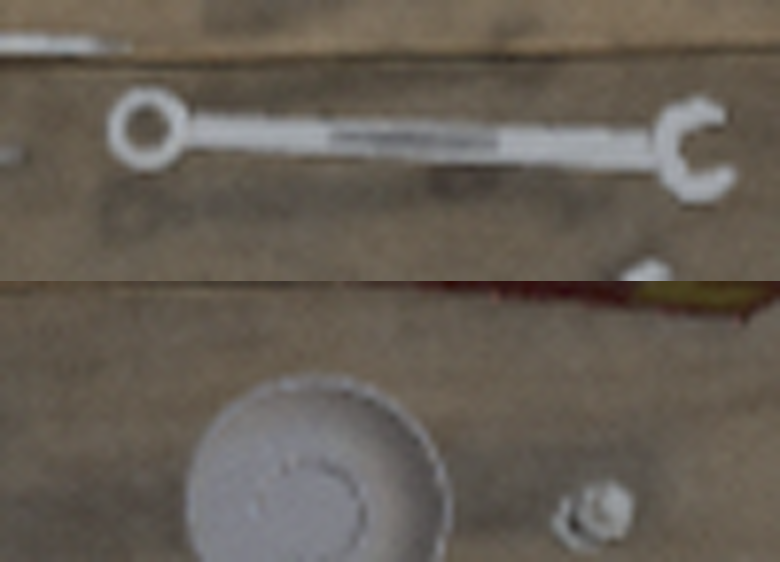

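View pics/c2.png

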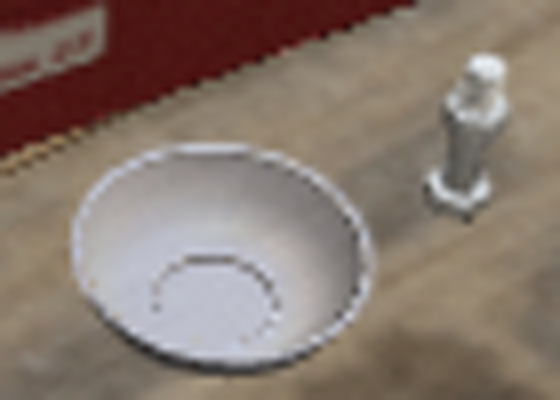

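All positions agree between the two cameras to about 1 cm or better. I'll set out with the fingers closed and turned parallel to the toolbox front.

```bash
cat > d.py <<'E'
import sys; from h import *; from workcell import get_state
s=get_state();q=s['eef_rot'];r=R.from_quat([q[1],q[2],q[3],q[0]])
T=np.array(eval(sys.argv[1]));y=np.deg2rad(-4.4)
Rt=R.from_matrix(np.array([[np.cos(y),np.sin(y),0],[np.sin(y),-np.cos(y),0],[0,0,-1]]))
print('t',round(s['t'],2),'pos',np.round(s['eef_pos'],4),'slide cm',(r.inv().apply(T-s['eef_pos'])*100).round(2),'rot',np.rad2deg((r.inv()*Rt).as_rotvec()).round(2),'F',np.round(s['ft_force'],1),'w',round(s['grip_width'],3))
E
python3 -m crank '[{"slide":[0,0,-1],"delta_rot":[0,0,7.3]},{"slide":[0,0,-1],"delta_rot":[0,0,7.3]},{"slide":[0,0,-1],"delta_rot":[0,0,7.3]},{"slide":[1.7,-4.4,0],"delta_rot":[0,0,0]},{"slide":[1.7,-4.4,0],"delta_rot":[0,0,0]},{"slide":[1.7,-4.4,0],"delta_rot":[0,0,0]},{"slide":[1.7,-4.4,0],"delta_rot":[0,0,0]},{"slide":[0,0,0],"delta_rot":[0,0,0]}]' 1
python3 d.py '[.46,-.1825,.20]'
```

```text
t: 1.0
eef_pos: [0.3028, -0.5154, 0.2487]
eef_rot: [-0.002, 0.999, -0.035, 0.001]
ft_force: [1.3, -0.3, 1.1]
grip_width: 0.0337
finger_force: 0.0
t 1.0 pos [ 0.3028 -0.5154  0.2487] slide cm [ 13.35 -34.29   5.  ] rot [-0.2  -0.06  0.4 ] F [ 1.3 -0.3  1.1] w 0.034
```

```bash
python3 -m crank '[{"slide":[1.7,-4.4,0],"delta_rot":[0,0,0]},{"slide":[1.7,-4.4,0],"delta_rot":[0,0,0]},{"slide":[1.7,-4.4,0],"delta_rot":[0,0,0]},{"slide":[1.7,-4.4,0],"delta_rot":[0,0,0]},{"slide":[1.7,-4.4,0],"delta_rot":[0,0,0]},{"slide":[1.7,-4.4,0],"delta_rot":[0,0,0]},{"slide":[1.7,-4.4,0],"delta_rot":[0,0,0]},{"slide":[1.3,-3.5,2],"delta_rot":[0,0,0]}]'
python3 -m crank '[{"slide":[0,0,1],"delta_rot":[0,0,0]},{"slide":[0,0,1],"delta_rot":[0,0,0]},{"slide":[0,0,0],"delta_rot":[0,0,0]},{"slide":[0,0,0],"delta_rot":[0,0,0]}]'
python3 d.py '[.46,-.1825,.083]'
python3 - <<'E'
from h import *; from workcell import grab_frame
f=grab_frame('wrist');cv2.imwrite('pics/w1.png',f['image']);print(f['camera_matrix'],f['xyz'],f['attitude'])
E
```

```text
t: 1.8
eef_pos: [0.4596, -0.1881, 0.2303]
eef_rot: [0.0, 0.999, -0.038, 0.002]
ft_force: [1.1, 0.3, -0.8]
grip_width: 0.0002
finger_force: 0.0
t: 2.2
eef_pos: [0.4565, -0.1912, 0.2086]
eef_rot: [0.0, 0.999, -0.04, -0.0]
ft_force: [0.1, -0.8, 0.1]
grip_width: 0.0001
finger_force: 0.0
t 2.2 pos [ 0.4565 -0.1912  0.2086] slide cm [ 0.29 -0.9  12.55] rot [ 0.02  0.04 -0.18] F [ 0.1 -0.8  0.1] w 0.0
[[297.31863964   0.         254.77527847]
 [  0.         297.31863964 187.12842922]
 [  0.           0.           1.        ]] [ 0.53643413 -0.19785978  0.37456187] [-0.09796674 -0.67104705  0.72739196  0.1048776 ]
```

View pics/w1.png

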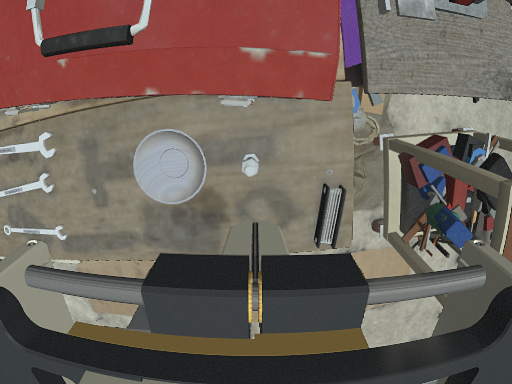

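The wrist view shows the bolt at about (250,165), the dish centre at (170,166) and the tips at (256,222). The toolbox front is clear, near row 95. I'll check my estimates with the fisheye model.

```bash
cat >> h.py <<'E'
def fproj(f,p):
    q=f['attitude'];K=f['camera_matrix'];c=R.from_quat([q[1],q[2],q[3],q[0]]).inv().apply(np.array(p)-f['xyz'])
    r=np.hypot(c[0],c[1]);return (K[:2,2]+c[:2]/r*np.arctan2(r,c[2])*K[0,0]).round(1)
E
python3 - <<'E'
from h import *; from workcell import grab_frame
f=grab_frame('wrist')
for n,p in dict(top=[.46,-.1825,.061],base=[.46,-.1825,0],dish=[.4646,-.0865,.03],tip=[.4565,-.1912,.2086],topdx=[.47,-.1825,.061],dishdy=[.4646,-.0965,.03]).items(): print(n,fproj(f,p))
im=f['image'][130:210,120:270]
cv2.imwrite('pics/w2.png',cv2.resize(im,None,fx=5,fy=5,interpolation=cv2.INTER_CUBIC))
E
```

```text
top [245.9 173.7]
base [247.2 162.3]
dish [168.4 170.5]
tip [254.1 235.5]
topdx [245.1 164.7]
dishdy [176.1 169.8]
```

View pics/w2.png

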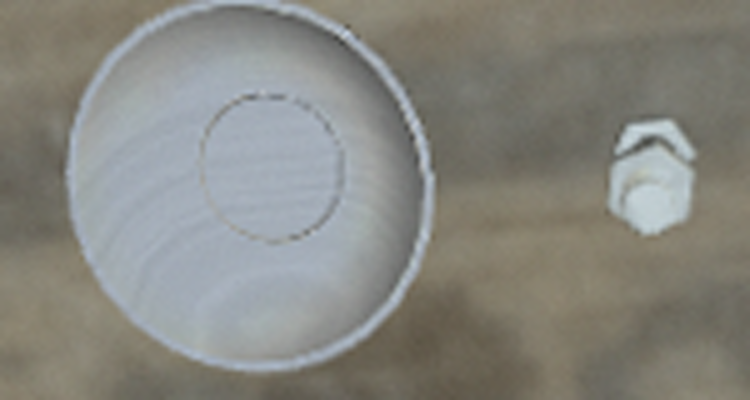

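```bash
python3 -m crank '[{"slide":[0.5,-0.55,0],"delta_rot":[0,0,0]},{"slide":[0,0,2.5],"delta_rot":[0,0,0]},{"slide":[0,0,2.5],"delta_rot":[0,0,0]},{"slide":[0,0,2.5],"delta_rot":[0,0,0]},{"slide":[0,0,2],"delta_rot":[0,0,0]},{"slide":[0,0,1.5],"delta_rot":[0,0,0]},{"slide":[0,0,0],"delta_rot":[0,0,0]},{"slide":[0,0,0],"delta_rot":[0,0,0]}]'
python3 d.py '[.462,-.186,.083]'
```

```text
t: 3.1
eef_pos: [0.4629, -0.1845, 0.0989]
eef_rot: [-0.0, 0.999, -0.039, -0.0]
ft_force: [0.7, -0.5, 1.2]
grip_width: 0.0003
finger_force: 0.0
t 3.1 pos [ 0.4629 -0.1845  0.0989] slide cm [-0.07  0.15  1.59] rot [-0.    0.   -0.04] F [ 0.7 -0.5  1.2] w 0.0
```

```bash
python3 -m crank '[{"slide":[0,0.1,0.8],"delta_rot":[0,0,0]},{"slide":[0,0,0.6],"delta_rot":[0,0,0]},{"slide":[0,0,0],"delta_rot":[0,0,0]},{"slide":[0,0,0],"delta_rot":[0,0,0]},{"slide":[0,0,0],"delta_rot":[0,0,0]},{"slide":[0,0,0],"delta_rot":[0,0,0]},{"slide":[0,0,0],"delta_rot":[0,0,0]},{"slide":[0,0,0],"delta_rot":[0,0,0]}]'
python3 d.py '[.462,-.186,.083]'
python3 - <<'E'
from h import *; from workcell import grab_frame
g=grab_frame('scene')['image'][110:210,270:390]; f=grab_frame('top')['image'][170:230,290:390]
cv2.imwrite('pics/b1.png',np.vstack([cv2.resize(g,(480,400)),cv2.resize(f,(480,288))])[:600])
E
```

```text
t: 3.9
eef_pos: [0.4625, -0.1855, 0.0847]
eef_rot: [0.0, 0.999, -0.039, 0.0]
ft_force: [0.2, 0.1, 0.3]
grip_width: 0.0006
finger_force: 0.0
t 3.9 pos [ 0.4625 -0.1855  0.0847] slide cm [-0.04  0.05  0.17] rot [ 0.   -0.01 -0.04] F [0.2 0.1 0.3] w 0.001
```

View pics/b1.png

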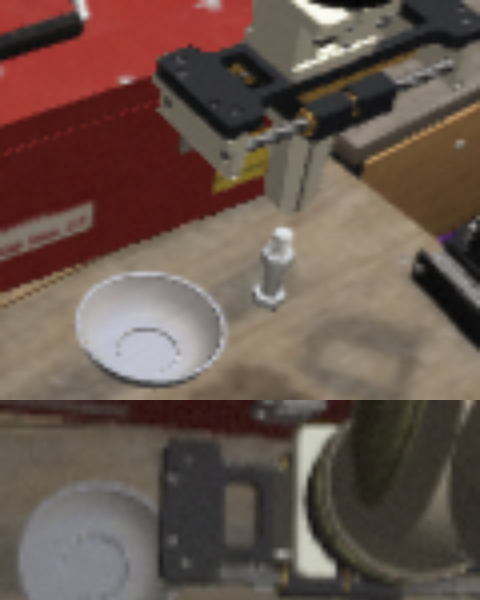

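The fingertips are centred just above the bolt and the gripper is clear of the toolbox. Next I dwell, then lift.

```bash
Z='{"slide":[0,0,0],"delta_rot":[0,0,0]}'
python3 -m crank '[{"slide":[0,0,0.1],"delta_rot":[0,0,0]},{"slide":[0,0,0],"delta_rot":[0,0,0]},{"slide":[0,0,0],"delta_rot":[0,0,0]},{"slide":[0,0,0],"delta_rot":[0,0,0]},{"slide":[0,0,0],"delta_rot":[0,0,0]},{"slide":[0,0,0],"delta_rot":[0,0,0]},{"slide":[0,0,0],"delta_rot":[0,0,0]},{"slide":[0,0,0],"delta_rot":[0,0,0]}]' >/dev/null
python3 -m crank '[{"slide":[0,0,0],"delta_rot":[0,0,0]},{"slide":[0,0,0],"delta_rot":[0,0,0]},{"slide":[0,0,0],"delta_rot":[0,0,0]},{"slide":[0,0,0],"delta_rot":[0,0,0]},{"slide":[0,0,0],"delta_rot":[0,0,0]},{"slide":[0,0,0],"delta_rot":[0,0,0]},{"slide":[0,0,0],"delta_rot":[0,0,0]},{"slide":[0,0,0],"delta_rot":[0,0,0]}]' >/dev/null
python3 -m crank '[{"slide":[0,0,0],"delta_rot":[0,0,0]},{"slide":[0,0,0],"delta_rot":[0,0,0]},{"slide":[0,0,0],"delta_rot":[0,0,0]},{"slide":[0,0,0],"delta_rot":[0,0,0]},{"slide":[0,0,0],"delta_rot":[0,0,0]},{"slide":[0,0,0],"delta_rot":[0,0,0]},{"slide":[0,0,0],"delta_rot":[0,0,0]},{"slide":[0,0,0],"delta_rot":[0,0,0]}]'
python3 -m crank '[{"slide":[0,0,-2],"delta_rot":[0,0,0]},{"slide":[0,0,-3],"delta_rot":[0,0,0]},{"slide":[0,0,-3],"delta_rot":[0,0,0]},{"slide":[0,0,-3],"delta_rot":[0,0,0]},{"slide":[0,0,-1],"delta_rot":[0,0,0]},{"slide":[0,0,0],"delta_rot":[0,0,0]}]'
python3 d.py '[.46,.318,.20]'
```

```text
t: 6.4
eef_pos: [0.4624, -0.1855, 0.0836]
eef_rot: [0.0, 0.999, -0.039, -0.0]
ft_force: [-0.6, -0.0, 0.0]
grip_width: 0.0002
finger_force: 0.0
t: 7.0
eef_pos: [0.463, -0.1857, 0.2047]
eef_rot: [0.0, 0.999, -0.039, 0.001]
ft_force: [-0.2, 0.9, 0.0]
grip_width: 0.0004
finger_force: 0.0
t 7.0 pos [ 0.463  -0.1857  0.2047] slide cm [ -4.2  -50.2    0.43] rot [ 0.03 -0.16 -0.04] F [-0.2  0.9  0. ] w 0.0
```

```bash
python3 -m crank '[{"slide":[-0.3,-3.2,0],"delta_rot":[0,0,0]},{"slide":[-0.3,-3.2,0],"delta_rot":[0,0,0]},{"slide":[-0.3,-3.2,0],"delta_rot":[0,0,0]},{"slide":[-0.3,-3.2,0],"delta_rot":[0,0,0]},{"slide":[-0.3,-3.2,0],"delta_rot":[0,0,0]},{"slide":[-0.3,-3.2,0],"delta_rot":[0,0,0]},{"slide":[-0.3,-3.2,0],"delta_rot":[0,0,0]},{"slide":[-0.3,-3.2,0],"delta_rot":[0,0,0]}]'
python3 -m crank '[{"slide":[-0.3,-3.2,0],"delta_rot":[0,0,0]},{"slide":[-0.3,-3.2,0],"delta_rot":[0,0,0]},{"slide":[-0.3,-3.2,0],"delta_rot":[0,0,0]},{"slide":[-0.2,-3.2,0],"delta_rot":[0,0,0]},{"slide":[-0.2,-3.2,0],"delta_rot":[0,0,0]},{"slide":[-0.2,-3.2,0],"delta_rot":[0,0,0]},{"slide":[0,0,0],"delta_rot":[0,0,0]},{"slide":[0,0,0],"delta_rot":[0,0,0]}]'
python3 d.py '[.5257,.318,.15]'
```

```text
t: 7.8
eef_pos: [0.4574, 0.0727, 0.2021]
eef_rot: [0.0, 0.999, -0.039, -0.001]
ft_force: [1.0, 0.4, 0.1]
grip_width: 0.0002
finger_force: 0.0
t: 8.6
eef_pos: [0.4573, 0.2642, 0.2019]
eef_rot: [0.001, 0.999, -0.038, -0.001]
ft_force: [0.7, -0.5, 0.3]
grip_width: 0.0009
finger_force: 0.0
t 8.6 pos [0.4573 0.2642 0.2019] slide cm [ 6.42 -5.89  5.17] rot [0.1  0.13 0.06] F [ 0.7 -0.5  0.3] w 0.001
```

```bash
python3 -m crank '[{"slide":[0.7,-3,0],"delta_rot":[0,0,0]},{"slide":[1.7,-2.8,0],"delta_rot":[0,0,0]},{"slide":[2,0,1],"delta_rot":[0,0,0]},{"slide":[2,0,2],"delta_rot":[0,0,0]},{"slide":[0,0,2],"delta_rot":[0,0,0]},{"slide":[0,0,0],"delta_rot":[0,0,0]},{"slide":[0,0,0],"delta_rot":[0,0,0]},{"slide":[0,0,0],"delta_rot":[0,0,0]}]'
python3 d.py '[.5257,.318,.03]'
python3 - <<'E'
from h import *; from workcell import grab_frame
f=grab_frame('wrist');cv2.imwrite('pics/w3.png',f['image'])
for n,p in dict(ring=[.5257,.318,.008],dx=[.5357,.318,.008],dy=[.5257,.308,.008],open=[.5156,.1208,.008],piston=[.6248,.2909,.058]).items(): print(n,fproj(f,p))
E
```

```text
t: 9.4
eef_pos: [0.5266, 0.3167, 0.1543]
eef_rot: [-0.0, 0.999, -0.039, 0.0]
ft_force: [-0.4, 0.1, 0.4]
grip_width: 0.0004
finger_force: 0.0
t 9.4 pos [0.5266 0.3167 0.1543] slide cm [-0.1  -0.11 12.43] rot [-0.02 -0.02 -0.05] F [-0.4  0.1  0.4] w 0.0
ring [253.  177.2]
dx [252.3 168.2]
dy [262.2 176.5]
open [417.2 173.9]
piston [274.9  79.4]
```

View pics/w3.png

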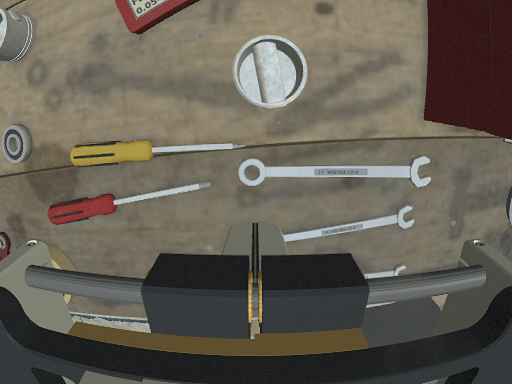

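The wrist view shows the ring at (252,172), about 5 mm further ahead than predicted. It also confirms the large spanner is the piston-side one. I'll go down to x≈0.529, y≈0.319.

```bash
python3 -m crank '[{"slide":[0.2,-0.2,2],"delta_rot":[0,0,0]},{"slide":[0,0,2.5],"delta_rot":[0,0,0]},{"slide":[0,0,2.5],"delta_rot":[0,0,0]},{"slide":[0,0,2],"delta_rot":[0,0,0]},{"slide":[0,0,1.5],"delta_rot":[0,0,0]},{"slide":[0,0,1],"delta_rot":[0,0,0]},{"slide":[0,0,0],"delta_rot":[0,0,0]},{"slide":[0,0,0],"delta_rot":[0,0,0]}]' 
python3 d.py '[.529,.319,.03]'
```

```text
t: 10.25
eef_pos: [0.529, 0.3191, 0.0392]
eef_rot: [-0.0, 0.999, -0.039, 0.0]
ft_force: [0.1, 0.3, 0.4]
grip_width: 0.0004
finger_force: 0.0
t 10.25 pos [0.529  0.3191 0.0392] slide cm [0.   0.01 0.92] rot [-0.03 -0.03 -0.03] F [0.1 0.3 0.4] w 0.0
```

```bash
python3 -m crank '[{"slide":[0,0,0.5],"delta_rot":[0,0,0]},{"slide":[0,0,0.4],"delta_rot":[0,0,0]},{"slide":[0,0,0],"delta_rot":[0,0,0]},{"slide":[0,0,0],"delta_rot":[0,0,0]},{"slide":[0,0,0],"delta_rot":[0,0,0]},{"slide":[0,0,0],"delta_rot":[0,0,0]},{"slide":[0,0,0],"delta_rot":[0,0,0]},{"slide":[0,0,0],"delta_rot":[0,0,0]}]' 
python3 -m crank '[{"slide":[0,0,0],"delta_rot":[0,0,0]},{"slide":[0,0,0],"delta_rot":[0,0,0]},{"slide":[0,0,0],"delta_rot":[0,0,0]},{"slide":[0,0,0],"delta_rot":[0,0,0]},{"slide":[0,0,0],"delta_rot":[0,0,0]},{"slide":[0,0,0],"delta_rot":[0,0,0]},{"slide":[0,0,0],"delta_rot":[0,0,0]},{"slide":[0,0,0],"delta_rot":[0,0,0]}]' >/dev/null
python3 -m crank '[{"slide":[0,0,0],"delta_rot":[0,0,0]},{"slide":[0,0,0],"delta_rot":[0,0,0]},{"slide":[0,0,0],"delta_rot":[0,0,0]},{"slide":[0,0,0],"delta_rot":[0,0,0]},{"slide":[0,0,0],"delta_rot":[0,0,0]},{"slide":[0,0,0],"delta_rot":[0,0,0]},{"slide":[0,0,0],"delta_rot":[0,0,0]},{"slide":[0,0,0],"delta_rot":[0,0,0]}]'
python3 -m crank '[{"slide":[0,0,-2],"delta_rot":[0,0,0]},{"slide":[0,0,-4],"delta_rot":[0,0,0]},{"slide":[0,0,-4],"delta_rot":[0,0,0]},{"slide":[0,0,-4],"delta_rot":[0,0,0]},{"slide":[-2,0,-3],"delta_rot":[0,0,0]},{"slide":[-2.5,0,0],"delta_rot":[0,0,0]},{"slide":[-2.2,0,0],"delta_rot":[0,0,0]},{"slide":[0,0,0],"delta_rot":[0,0,0]}]'
python3 d.py '[.466,-.088,.20]'
```

```text
t: 11.05
eef_pos: [0.5286, 0.3189, 0.0296]
eef_rot: [-0.0, 0.999, -0.039, -0.0]
ft_force: [-0.3, 0.1, -0.3]
grip_width: 0.0002
finger_force: 0.0
t: 12.65
eef_pos: [0.5286, 0.3189, 0.0296]
eef_rot: [0.0, 0.999, -0.039, -0.0]
ft_force: [-0.9, -0.4, 1.0]
grip_width: 0.0003
finger_force: 0.0
t: 13.45
eef_pos: [0.459, 0.3245, 0.2001]
eef_rot: [-0.0, 0.999, -0.037, -0.001]
ft_force: [1.1, 0.3, -0.0]
grip_width: 0.0007
finger_force: 0.0
t 13.45 pos [0.459  0.3245 0.2001] slide cm [ 3.77 41.08  0.  ] rot [-0.01  0.06  0.12] F [ 1.1  0.3 -0. ] w 0.001
```

```bash
python3 -m crank '[{"slide":[0.3,3.2,0],"delta_rot":[0,0,0]},{"slide":[0.3,3.2,0],"delta_rot":[0,0,0]},{"slide":[0.3,3.2,0],"delta_rot":[0,0,0]},{"slide":[0.3,3.2,0],"delta_rot":[0,0,0]},{"slide":[0.3,3.2,0],"delta_rot":[0,0,0]},{"slide":[0.3,3.2,0],"delta_rot":[0,0,0]},{"slide":[0.3,3.2,0],"delta_rot":[0,0,0]},{"slide":[0.3,3.2,0],"delta_rot":[0,0,0]}]'
python3 -m crank '[{"slide":[0.3,3.2,0],"delta_rot":[0,0,0]},{"slide":[0.3,3.2,0],"delta_rot":[0,0,0]},{"slide":[0.3,3.2,0],"delta_rot":[0,0,0]},{"slide":[0.3,3.2,0],"delta_rot":[0,0,0]},{"slide":[0.2,2.6,0],"delta_rot":[0,0,0]},{"slide":[0,0,0],"delta_rot":[0,0,0]},{"slide":[0,0,0],"delta_rot":[0,0,0]},{"slide":[0,0,0],"delta_rot":[0,0,0]}]'
python3 d.py '[.466,-.088,.052]'
```

```text
t: 14.25
eef_pos: [0.4666, 0.0653, 0.1996]
eef_rot: [0.0, 0.999, -0.039, 0.0]
ft_force: [0.4, 0.8, 0.6]
grip_width: 0.0009
finger_force: 0.0
t: 15.05
eef_pos: [0.4683, -0.0869, 0.1995]
eef_rot: [-0.0, 0.999, -0.038, -0.0]
ft_force: [-0.5, 0.3, 0.4]
grip_width: 0.0001
finger_force: 0.0
t 15.05 pos [ 0.4683 -0.0869  0.1995] slide cm [-0.22  0.13 14.75] rot [-0.02  0.    0.01] F [-0.5  0.3  0.4] w 0.0
```

```bash
python3 -m crank '[{"slide":[-0.2,0.1,2],"delta_rot":[0,0,0]},{"slide":[0,0,3],"delta_rot":[0,0,0]},{"slide":[0,0,3],"delta_rot":[0,0,0]},{"slide":[0,0,2.5],"delta_rot":[0,0,0]},{"slide":[0,0,2],"delta_rot":[0,0,0]},{"slide":[0,0,1.5],"delta_rot":[0,0,0]},{"slide":[0,0,0.5],"delta_rot":[0,0,0]},{"slide":[0,0,0],"delta_rot":[0,0,0]}]'
python3 -m crank '[{"slide":[0,0,0],"delta_rot":[0,0,0]},{"slide":[0,0,0],"delta_rot":[0,0,0]},{"slide":[0,0,0],"delta_rot":[0,0,0]},{"slide":[0,0,0],"delta_rot":[0,0,0]},{"slide":[0,0,0],"delta_rot":[0,0,0]},{"slide":[0,0,0],"delta_rot":[0,0,0]},{"slide":[0,0,0],"delta_rot":[0,0,0]},{"slide":[0,0,0],"delta_rot":[0,0,0]}]' >/dev/null
python3 -m crank '[{"slide":[0,0,0],"delta_rot":[0,0,0]},{"slide":[0,0,0],"delta_rot":[0,0,0]},{"slide":[0,0,0],"delta_rot":[0,0,0]},{"slide":[0,0,0],"delta_rot":[0,0,0]},{"slide":[0,0,0],"delta_rot":[0,0,0]},{"slide":[0,0,0],"delta_rot":[0,0,0]},{"slide":[0,0,0],"delta_rot":[0,0,0]},{"slide":[0,0,0],"delta_rot":[0,0,0]}]' >/dev/null
python3 -m crank '[{"slide":[0,0,0],"delta_rot":[0,0,0]},{"slide":[0,0,0],"delta_rot":[0,0,0]},{"slide":[0,0,0],"delta_rot":[0,0,0]},{"slide":[0,0,0],"delta_rot":[0,0,0]},{"slide":[0,0,0],"delta_rot":[0,0,0]},{"slide":[0,0,0],"delta_rot":[0,0,0]},{"slide":[0,0,0],"delta_rot":[0,0,0]},{"slide":[0,0,0],"delta_rot":[0,0,0]}]'
python3 - <<'E'
from h import *; from workcell import grab_frame
cv2.imwrite('pics/e1.png',cv2.resize(grab_frame('scene')['image'][90:220,240:400],None,fx=4,fy=4))
E
```

```text
t: 15.85
eef_pos: [0.4659, -0.0876, 0.0541]
eef_rot: [-0.0, 0.999, -0.038, -0.001]
ft_force: [0.7, -0.5, 0.2]
grip_width: 0.0002
finger_force: 0.0
t: 18.25
eef_pos: [0.4659, -0.0885, 0.0546]
eef_rot: [0.0, 0.999, -0.039, -0.0]
ft_force: [0.6, 0.2, -0.2]
grip_width: 0.0005
finger_force: 0.0
```

View pics/e1.png

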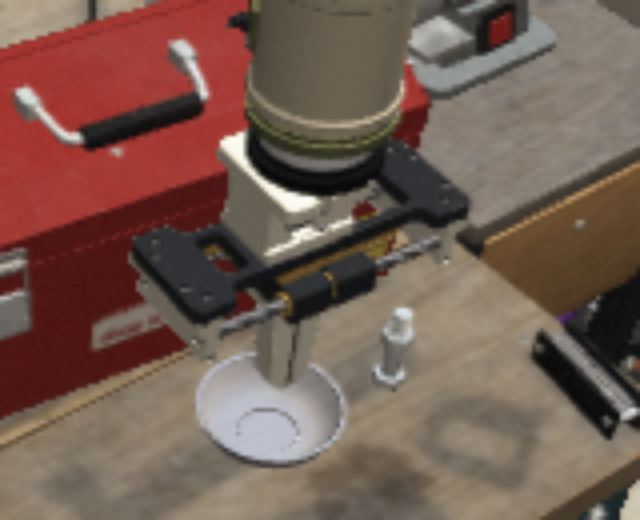

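The fingertips hang over the dish, the bolt still stands, and nothing is touched. I'm handing in.

```bash
python3 -c "
from workcell import workorder
print(workorder.hand_in())"
```

```text
the job is handed in; nothing more can be done
None
```

I pointed at the bolt top, then the largest spanner's ring end, then the dish, staying over two seconds at each, and handed the job in with the fingertips still over the dish; no contact showed in the force readings, the bolt was still standing in the last picture, and the hand-in returned no verdict.

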